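Edge the ceramic stone out of its dock and set it in the grinding rest

TASK

Press lightly on top of the white ceramic finishing stone and slide it out over the open end of its wooden dock until at least a third of its length overhangs, with the stone still lying flat. Then pinch the overhanging end, lift the stone out, lay it flat on the metal grinding rest and push it gently fully home between the brass cheeks against the brass end stop, and let go. The stone is brittle: keep every press and push on it below about 15 N, do not drop it, and leave the other things on the bench where they are.

Things in the scene. Friction and masses are not known exactly. Their poses are not given: they have to be found in the camera images.
- stone: White ceramic finishing stone, rigid flat plate 120 x 50 x 6 mm (x, y, z), 0.1 to 0.2 kg. Origin: centre of its underside; x along its length, z up. Starts flat on the dock's bed between the rails, its -x end 2 to 18 mm inside the dock's open end. Friction on the bed about 0.35 to 0.55; fingertips grip it better: a press of 7 N or more drags it, a lighter one may slip.
- dock: Fixed dark wooden dock 146 x 76 mm, let into the table by 0 to 12 mm (z of its origin 0 to -12 mm). Origin: centre of its underside; z up. Heights above the origin: flat bed 50 mm, from x = -70 mm (open end, towards the robot, a sheer drop) to +66 mm (end wall, top 62 mm); side rails at y = +-28.5 to +-38 mm along the whole bed, tops 55 mm, 1 mm below the stone's top.
- dock_edge (a point): Middle of the upper edge of the dock's open end, at bed height; axes as the dock's.
- rest: Fixed metal grinding rest, let in by 0 to 6 mm. Origin: centre of underside. Bed 40 mm above it: a beam 28 mm wide from x = -58 to +6 mm, fingers pass down beside it (base plate 130 x 100, top at 8 mm), then a 74 mm wide block. On it brass cheeks, 5 mm tall, 54 mm apart inside for the stone's sides, from x = +4 mm, with flared lead-ins from -11 mm; a 12 mm tall end stop has its face at x = +52 mm.
- rest_home (a point): Where the centre of the stone's underside lies when it is fully home: on the rest's bed, x = -8 mm, so that its far end touches the end stop and its near 10 mm overhangs the beam; axes as the rest's.
- ink: Bystander: ink jar, 52 mm wide, 55 mm tall. Origin: centre of its underside.
- loupe: Bystander: black eye loupe, 34 mm wide, 32 mm tall. Origin: centre of its underside.
- driver: Bystander: screwdriver with yellow handle, 150 mm long, lying along its x. Origin: under its middle.
- brush: Bystander: brush with wooden handle, 160 mm long, lying along its x. Origin: under its middle.
- nibtray: Bystander: black divided tray 100 x 70 x 18 mm. Origin: centre of its underside.
- polish: Bystander: red polish can, 60 mm wide, 70 mm tall. Origin: centre of its underside.
- weight: Bystander: brass cylinder, 44 mm wide, 35 mm tall. Origin: centre of its underside.
Things that resemble listed ones, but are neither listed nor needed, are in the scene too. Of the things like the stone, leave any that is black, blue or red; of the rest the larger one is meant.

How it is judged:
By the outcome, as a careful person would: the job done as asked, in the order asked, and still so for the second after the job is handed in, with the robot touching nothing.
It also fails if it takes over 72 s, if anything falls off the work surface, if the arm or the gripper's body presses on something with over 40 N, if the wrist force passes 120 N, or if a joint passes its speed limit or range.

ROBOT

A 7-joint arm with a two-finger parallel gripper is mounted at the origin on the work surface. World frame = base frame: x ahead of the robot, y to its left, z up, the work surface at z = 0. Lengths are in mm, angles in rad, forces in N, time in s.
With the tool pointing down it reaches from about 400 to 900 mm from the base axis. Payload 5.6 kg.
Tool frame: the origin (TCP) lies at the very end of the fingers, on their centre line; the grasp point (between the pads) lies 19 mm behind it; z points along the fingers, y is the line along which they close (so a half turn about z gives the same grasp; the last joint's range is limited). The gripper opens to 92 mm and grips with 3 to 60 N. Pads are 20 mm wide; open, the fingers measure 128 mm over their backs; the gripper's body (75 mm by 189 mm) begins 69 mm behind the grasp point.
Start: joints at [-1.212, 0.468, -0.012, 1.603, 0.006, 1.071, -0.056], TCP at [254.24, 598.223, 214.592] pointing down, gripper open.
Joint ranges: [-2.53, 2.53], [-0.31, 2.02], [-1.57, 1.55], [0.28, 2.44], [-1.29, 4.43], [0.15, 1.84], [-2.92, 2.92]. Speed limits (rad/s): [2.57, 2.57, 3.14, 3.14, 3.14, 3.14, 3.14].

INTERFACE

Orientations are given as a unit quaternion [w, x, y, z].
In Python, from station import * gives the robot as it stands.
- The arm moves only by the tool drive_tool, never from a script. Its argument "series" is a list of rows, each a list of 7 numbers: the shift along the tool's x, y, z in units of 25 mm (1.0 is 25 mm), then the turn, a rotation vector about the tool's x, y, z in units of 10 degrees (1.0 is 10 degrees), then the opening, from 0 (shut) to 1 (fully open). In form: [[x, y, z, ax, ay, az, jaw], ...]. A call has 1 to 12 rows; each row is the pose to reach, as a shift and turn from the pose commanded when the call began, along the tool's axes at that moment; what a row does not reach only later rows make up. A row lasts 1/8 s, in which the tool goes at most 62.5 mm and 10.7 degrees, less where a joint would pass 70% of its speed; a pose out of reach is approached as far as the arm can. A call with a gripper value outside its range is refused whole. The fingers move at their own pace and stop on an object; "newtons" is the grip in N (left out, the last holds). Time passes only in rows, so rows that repeat a pose let the fingers close. It gives the time, the measured TCP pose, the force, the opening and the grip force at its end, in the units of the state.
- state(): the state, without advancing time (a new reading comes with each control period).
- camera(name): name is "scene" or "top"; returns a dict with "pixels" (420x560x3 uint8, blue, green, red), "depth" (420x560 float32, mm along the optical axis (not along the pixel's ray), 0 where there is no reading), "intrinsics" (3x3 intrinsics, pixels), "R" (3x3) and "t" (3): a world point X has camera coordinates R X + t. Camera axes: x right, y down, z forward; pixel columns grow to the right and rows downward; lengths in mm; the calibration is good to about 2 mm. A picture is of the moment at which its call begins.
- hand_in(): hands the job in; it is judged then, once.
The state is a dict: "time": time; "joints": joint angles; "joint_velocities": joint speeds; "joint_efforts": joint torques, N m; "position": TCP position; "tool_rot": TCP orientation; "wrist_force": force on the tool from outside, world axes, zero at the start; "moment": the same for the moment, N m; "grip_width": finger opening in mm; "gripper_force": force on a finger pad.
Only numpy, scipy, OpenCV 4.12 (cv2) and the standard library are available. Lean on these libraries where they do the work, as an engineer would, in place of code of your own. Each camera call takes 0.05 s, during which the arm holds its last target. There are 200 camera calls.

## Working session

There is one attempt and no reset: what is moved stays moved. The work goes in short steps, Python scripts to look and compute and a tool call to move; the robot and the scene stay as the last step left them, time stands still between calls to the robot, and variables do not carry over. Pictures are saved under pics/ and viewed, at most 10 in all, crops included, and the job is handed in when it is done.

Besides the shell and the picture viewer there is one more tool, called in YAML: its name, and indented under it one key for each argument. drive_tool: Moves the arm, as the interface text tells. Its arguments: {"type":"object","properties":{"series":{"type":"array"},"newtons":{"type":"number"}},"required":["series"]}

```bash
mkdir -p pics; cat > h.py <<'E'
from station import *
import numpy as np, cv2
def cam(n):
    c=camera(n); return c
def pts(c):
    d=c["depth"]; K=c["intrinsics"]; v,u=np.mgrid[:420,:560]
    P=np.stack([(u-K[0,2])/K[0,0]*d,(v-K[1,2])/K[1,1]*d,d],-1)
    W=(P-c["t"])@c["R"]; W[d==0]=np.nan
    return W
E
python3 - <<'E'
from h import *
for n in("top","scene"):
    c=cam(n); cv2.imwrite(f"pics/{n}0.png",c["pixels"]); np.savez(f"{n}0.npz",**c)
    print(n,c["intrinsics"].tolist(),(-c["R"].T@c["t"]).round(0), c["R"].round(3).tolist())
s=state();print(s)
E
```

```text
top [[443.6537033753076, 0.0, 270.5015120459961], [0.0, 443.6537033753076, 212.22018718852777], [0.0, 0.0, 1.0]] [ 374.    2. 1330.] [[-0.029, -0.999, -0.023], [-0.989, 0.032, -0.143], [0.144, 0.018, -0.989]]
scene [[396.32986994284835, 0.0, 276.31957498888937], [0.0, 396.32986994284835, 214.2334346888084], [0.0, 0.0, 1.0]] [1030. -290.  816.] [[0.536, 0.844, -0.009], [0.689, -0.443, -0.573], [-0.488, 0.301, -0.819]]
{'time': 0.1, 'joints': array([-1.21199315,  0.46826166, -0.01161217,  1.60348427,  0.00601845,
        1.07141804, -0.05626617]), 'joint_velocities': array([ 0.0023091 ,  0.00034869, -0.00067961, -0.00252924, -0.00082385,
       -0.00031254, -0.00022774]), 'joint_efforts': array([ 8.30389527e-04, -5.21644914e+01, -1.27374544e-02, -2.44365799e+01,
       -5.68031555e-02,  1.40999100e-02,  4.11324947e-05]), 'position': array([254.06458637, 597.74175187, 213.77299795]), 'tool_rot': array([-9.18708276e-05,  1.99559505e-01,  9.79885408e-01, -7.63048205e-04]), 'wrist_force': array([ 0.36541675, -0.33031598,  0.51860155]), 'moment': array([ 0.00066105,  0.03868246, -0.00528115]), 'gripper_force': 0.0, 'grip_width': 91.7489945956926}
```

View pics/top0.png

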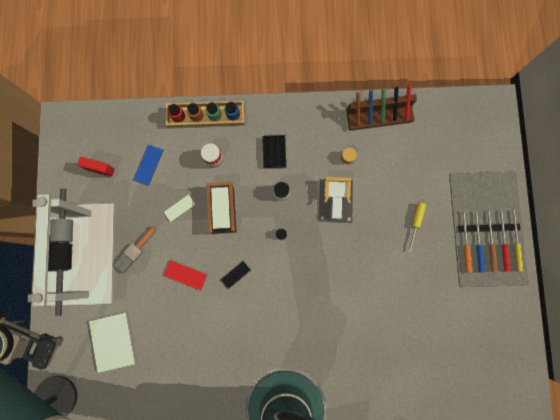

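View pics/scene0.png

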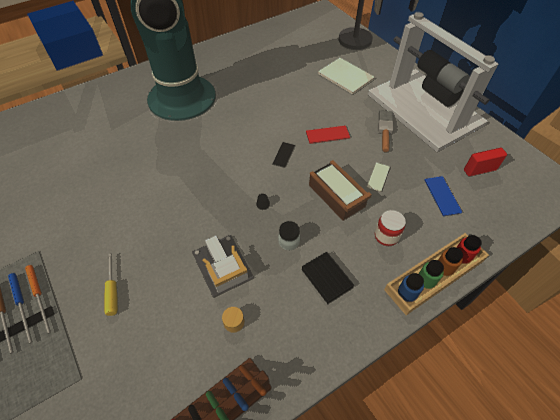

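Top view candidates for the stone are white in the wooden dock (220,208), small white on the table (179,207), blue (148,165), red (185,275), black (235,275) and a paper pad (111,342). I choose (220,208): it is whitish, in the dock, and the larger of the two white stones. The rest is at (337,200), with its beam towards the robot.

```bash
cat >> h.py <<'E'
def ray(c,uv,z):
    uv=np.atleast_2d(uv).astype(float); K=c["intrinsics"];R=c["R"];o=-R.T@c["t"]
    d=np.c_[(uv-K[[0,1],[2,2]])/K[[0,1],[0,1]],np.ones(len(uv))]@R
    return o+d*((z-o[2])/d[:,2:])
def proj(c,X):
    p=np.atleast_2d(X)@c["R"].T+c["t"]; p=p@c["intrinsics"].T; return p[:,:2]/p[:,2:]
def rect(c,mask,z):
    cs,_=cv2.findContours(mask.astype(np.uint8),cv2.RETR_EXTERNAL,cv2.CHAIN_APPROX_NONE)
    k=max(cs,key=cv2.contourArea)[:,0]; X=ray(c,k,z)[:,:2].astype(np.float32)
    (a,b,ang)=cv2.minAreaRect(X); return np.array(a).round(1),np.array(b).round(1),round(ang,2),cv2.boxPoints((a,b,ang)).round(1).tolist()
E
python3 - <<'E'
from h import *
for n,(u0,v0,u1,v1),(p0,q0,p1,q1) in (("top",(195,172,245,245),(310,170,362,228)),("scene",(300,150,375,225),(185,225,260,300))):
    c=dict(np.load(n+"0.npz")); W=pts(c); im=c["pixels"].astype(int)
    print(n)
    white=(im.min(2)>130)&(im.max(2)-im.min(2)<60)
    m=np.zeros((420,560),bool); m[v0:v1,u0:u1]=white[v0:v1,u0:u1]
    z=np.nanmedian(W[m][:,2]); print("stone",m.sum(),z,rect(c,m,z))
    brown=(im[...,2]-im[...,0]>25)
    d=np.zeros_like(m); d[v0:v1,u0:u1]=brown[v0:v1,u0:u1]
    print("rail z",np.nanpercentile(W[d][:,2],[5,25,50,75,95]))
    sub=np.zeros_like(m); sub[q0:q1,p0:p1]=True
    br=sub&(im[...,2]-im[...,0]>60)
    print("brass z",np.nanpercentile(W[br][:,2],[5,25,50,75,95]))
    w=sub&white&(W[...,2]>25); print("bed z",w.sum(),np.nanpercentile(W[w][:,2],[5,25,50,75,95]))
    print("table z",np.nanmedian(W[290:300,290:300,2]))
    a=cv2.resize(c["pixels"][v0:v1,u0:u1],(395,580),interpolation=cv2.INTER_NEAREST)
    b=cv2.resize(c["pixels"][q0:q1,p0:p1],(395,580),interpolation=cv2.INTER_NEAREST)
    cv2.imwrite(f"pics/{n}crop.png",np.hstack([a,b]))
E
```

```text
top
stone 677 50.33605587375702 (array([578.8, 173.3]), array([119.5,  49.3]), 1.8, [[518.2999877929688, 196.0], [519.7999877929688, 146.8000030517578], [639.2999877929688, 150.5], [637.7999877929688, 199.8000030517578]])
rail z [-1.59318807 32.69376422 47.66575437 51.07951356 56.86246353]
brass z [ 4.82398249 40.81072678 43.66909112 47.32618281 51.64741501]
bed z 454 [32.34111401 34.74475832 36.49019878 38.47003316 41.56200097]
table z -0.43170402671038177
scene
stone 832 50.83893778585653 (array([579.9, 170.5]), array([119.7,  49.3]), 1.14, [[519.5999755859375, 193.89999389648438], [520.5999755859375, 144.6999969482422], [640.2999877929688, 147.10000610351562], [639.2999877929688, 196.3000030517578]])
rail z [ 4.95625164 29.2793935  48.69545272 50.90084807 56.77366797]
brass z [39.22445895 41.86716196 43.65602478 49.02243203 50.86982306]
bed z 636 [35.2057125  36.45056777 37.37613454 38.25095927 39.62204175]
table z -0.2645096121905711
```

View pics/topcrop.png

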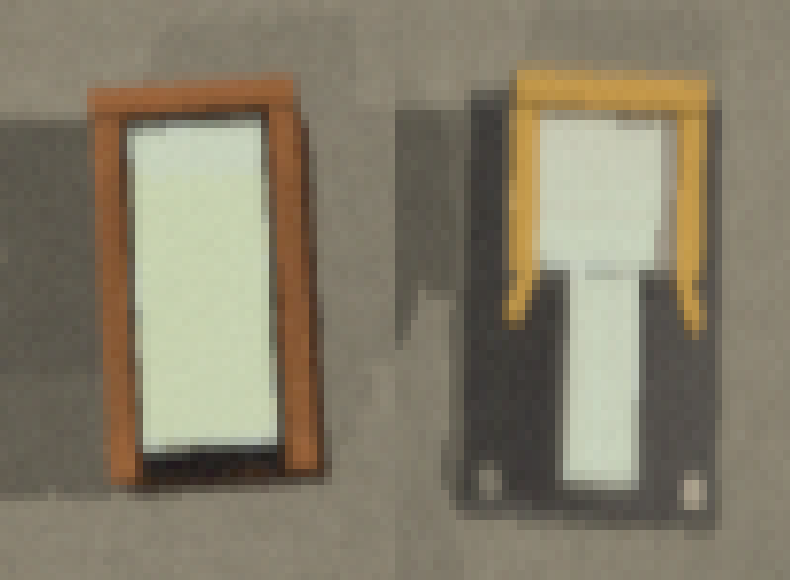

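The crop shows the pale stone in the brown-railed dock with its open dark end at the bottom (the robot's side). The rest is on the right, with a white beam at the bottom and the brass U at the top. The choice holds: the stone measures 119.5 x 49.3 mm, top at z ≈ 50.5, so the dock is let in about 5.5 mm.

```bash
cat >> h.py <<'E'
from scipy.spatial.transform import Rotation as Rn
def Rt(s): q=s["tool_rot"]; return Rn.from_quat([q[1],q[2],q[3],q[0]])
def goal(p,yaw,cur=None):
    "units to reach TCP p, tool down with tool y at angle yaw(deg)"
    s=state(); R=Rt(s); a=np.radians(yaw)
    y=np.array([np.cos(a),np.sin(a),0]); z=np.array([0,0,-1.]); x=np.cross(y,z)
    G=Rn.from_matrix(np.c_[x,y,z])
    return (R.inv().apply(np.array(p)-s["position"])/25).round(2),(np.degrees((R.inv()*G).as_rotvec())/10).round(2)
E
python3 - <<'E'
from h import *
for n,(u0,v0,u1,v1),(p0,q0,p1,q1) in (("top",(195,172,245,245),(310,170,362,228)),("scene",(300,150,375,225),(185,225,260,300))):
    c=dict(np.load(n+"0.npz")); im=c["pixels"].astype(int); W=pts(c)
    sub=np.zeros((420,560),bool); sub[q0:q1,p0:p1]=True
    white=(im.min(2)>120)&(im.max(2)-im.min(2)<60)
    br=sub&(im[...,2]-im[...,0]>60)
    print(n)
    m=(sub&white&(abs(W[...,2]-37)<6)).astype(np.uint8)
    X=ray(c,np.argwhere(m)[:,::-1],37)[:,:2]
    print("bed bbox x,y",X.min(0).round(1),X.max(0).round(1))
    for xl in range(int(X[:,0].min()),int(X[:,0].max()),9):
        k=X[abs(X[:,0]-xl-4.5)<4.5]; print(xl+4.5,k[:,1].min().round(1),k[:,1].max().round(1),k[:,1].mean().round(1))
    B=ray(c,np.argwhere(br)[:,::-1],42)[:,:2]
    for xl in range(int(B[:,0].min()),int(B[:,0].max()),9):
        k=np.sort(B[abs(B[:,0]-xl-4.5)<4.5][:,1]); g=np.argmax(np.diff(k)); print("br",xl+4.5,k[0].round(1),k[g].round(1),k[g+1].round(1),k[-1].round(1))
    # dock rails, table of brown by x
    sub[:]=0; sub[v0:v1,u0:u1]=True
    D=ray(c,np.argwhere(sub&(im[...,2]-im[...,0]>50))[:,::-1],49.5)[:,:2]
    for xl in list(range(int(D[:,0].min()),int(D[:,0].max()),14)):
        k=np.sort(D[abs(D[:,0]-xl-7)<7][:,1]); g=np.argmax(np.diff(k)); print("dk",xl+7,k[0].round(1),k[g].round(1),k[g+1].round(1),k[-1].round(1))
    print(rect(c,sub&(im[...,2]-im[...,0]>50),49.5))
print(goal([608,173,150],91.5))
E
```

```text
top
bed bbox x,y [ 537.5 -200. ] [ 649.2 -147.9]
541.5 -180.1 -153.7 -168.2
550.5 -180.6 -154.0 -167.5
559.5 -181.0 -154.4 -167.7
568.5 -181.5 -154.8 -168.0
577.5 -182.0 -158.2 -170.1
586.5 -182.6 -158.6 -171.0
595.5 -183.1 -159.1 -171.0
604.5 -195.3 -147.9 -173.1
613.5 -195.8 -148.2 -171.9
622.5 -199.2 -148.6 -173.4
631.5 -199.7 -149.1 -173.8
640.5 -200.0 -149.5 -173.5
649.5 -185.4 -149.9 -167.5
br 587.5 -208.0 -199.4 -138.0 -132.0
br 596.5 -205.7 -199.6 -144.3 -135.2
br 605.5 -209.2 -200.1 -144.7 -135.6
br 614.5 -209.6 -200.5 -145.1 -136.0
br 623.5 -210.1 -201.0 -145.5 -136.4
br 632.5 -210.6 -201.5 -146.0 -136.9
br 641.5 -211.1 -202.0 -146.4 -137.3
br 650.5 -211.6 -140.7 -137.7 -137.7
br 659.5 -211.8 -194.1 -191.2 -141.1
dk 514 133.4 142.3 197.7 209.3
dk 528 133.2 142.1 200.4 209.3
dk 542 133.0 141.9 200.3 209.2
dk 556 135.6 144.5 203.1 209.0
dk 570 135.4 144.4 202.9 208.9
dk 584 135.1 144.1 202.8 211.7
dk 598 135.0 143.9 202.6 211.6
dk 612 137.6 146.5 202.6 211.5
dk 626 137.4 146.4 205.3 211.4
dk 640 137.2 149.0 157.8 214.1
dk 654 140.0 211.1 214.0 214.1
(array([582.1, 173.1]), ar
[... 785 characters left out ...]
8.4
br 650.5 -213.5 -205.2 -204.1 -138.4
br 659.5 -190.4 -176.2 -171.5 -139.6
dk 513 129.6 140.1 196.7 207.5
dk 527 130.0 140.6 199.1 205.7
dk 541 130.6 141.3 199.4 208.0
dk 555 131.4 141.9 199.6 208.2
dk 569 132.0 142.6 199.9 208.4
dk 583 132.8 143.1 200.1 208.6
dk 597 133.4 143.8 200.4 208.8
dk 611 134.2 144.0 202.6 209.0
dk 625 134.9 143.2 202.9 211.2
dk 639 135.7 175.3 177.3 217.5
dk 653 136.2 211.5 215.5 215.5
(array([579.5, 173.6]), array([143.5,  81.4]), 2.89, [[505.79998779296875, 210.6999969482422], [509.8999938964844, 129.3000030517578], [653.2000122070312, 136.60000610351562], [649.0999755859375, 217.89999389648438]])
(array([-19.67, -10.1 ,   2.57]), array([-0.01, -0.  , -2.45]))
```

View pics/scenecrop.png

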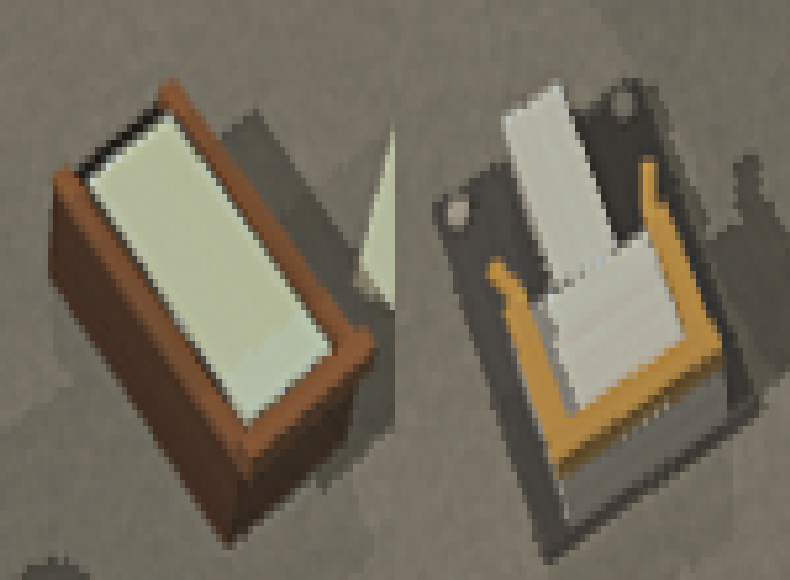

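The scene crop confirms the dock's open end at its upper left, with a dark gap of about 10 mm in front of the stone. It also confirms the rest's beam end (top) and the brass cheeks with the stop at bottom right. Findings:
- Dock edge ≈ (508.5, 170), yaw ≈ 2°.
- Stone ≈ (579, 172).
- Rest yaw ≈ -4°, stop face ≈ (649.5, -175.6), bed z ≈ 37.

Now I move above the press point with the fingers shut.

drive_tool:
  series:
    - [-2.2,-1.1,0.3,0,0,-0.3,0]
    - [-4.4,-2.2,0.6,0,0,-0.6,0]
    - [-6.6,-3.4,0.9,0,0,-0.9,0]
    - [-8.8,-4.5,1.2,0,0,-1.2,0]
    - [-11,-5.6,1.5,0,0,-1.5,0]
    - [-13.2,-6.8,1.8,0,0,-1.8,0]
    - [-15.4,-7.9,2.1,0,0,-2.1,0]
    - [-17.6,-9,2.4,0,0,-2.35,0]
    - [-19.67,-10.1,2.6,0,0,-2.45,0]
    - [-19.67,-10.1,3.6,0,0,-2.45,0]
    - [-19.67,-10.1,4.6,0,0,-2.45,0]
    - [-19.67,-10.1,4.6,0,0,-2.45,0]

```text
time: 1.6
position: [606.3, 172.8, 97.3]
tool_rot: [-0.002, -0.013, 1.0, -0.001]
wrist_force: [0.1, 0.1, 0.4]
grip_width: 0.4
gripper_force: 0.0
```

drive_tool:
  series:
    - [0,0,0.6,0,0,0,0]
    - [0,0,1.2,0,0,0,0]
    - [0,0,1.6,0,0,0,0]
    - [0,0,1.7,0,0,0,0]
    - [0,0,1.7,0,0,0,0]
    - [0,0,1.7,0,0,0,0]

```text
time: 2.35
position: [608.4, 173.6, 57.6]
tool_rot: [0.0, -0.013, 1.0, 0.0]
wrist_force: [0.2, -0.5, -0.1]
grip_width: 0.3
gripper_force: 0.0
```

drive_tool:
  series:
    - [0,0,0.06,0,0,0,0]
    - [0,0,0.12,0,0,0,0]
    - [0,0,0.18,0,0,0,0]
    - [0,0,0.2,0,0,0,0]
    - [0,0,0.2,0,0,0,0]

```text
time: 2.98
position: [608.0, 173.5, 52.0]
tool_rot: [-0.0, -0.013, 1.0, -0.0]
wrist_force: [0.3, -0.9, 0.5]
grip_width: 0.5
gripper_force: 0.0
```

drive_tool:
  series:
    - [0,0,0.02,0,0,0,0]
    - [0,0,0.04,0,0,0,0]
    - [0,0,0.06,0,0,0,0]
    - [0,0,0.06,0,0,0,0]

```text
time: 3.48
position: [608.1, 173.5, 51.1]
tool_rot: [0.0, -0.013, 1.0, 0.0]
wrist_force: [-2.4, -1.2, 4.7]
grip_width: 0.3
gripper_force: 2.6
```

drive_tool:
  series:
    - [0,0,0.01,0,0,0,0]
    - [0,0,0.015,0,0,0,0]
    - [0,0,0.015,0,0,0,0]

```text
time: 3.85
position: [608.1, 173.5, 51.1]
tool_rot: [0.0, -0.013, 1.0, 0.0]
wrist_force: [-2.6, -1.5, 7.7]
grip_width: 0.5
gripper_force: 3.9
```

drive_tool:
  series:
    - [0,0,0.01,0,0,0,0]
    - [0.1,0,0.01,0,0,0,0]
    - [0.25,0,0.01,0,0,0,0]
    - [0.4,0,0.01,0,0,0,0]
    - [0.55,0,0.01,0,0,0,0]
    - [0.7,-0.01,0.01,0,0,0,0]
    - [0.7,-0.01,0.01,0,0,0,0]

```text
time: 4.72
position: [591.9, 173.3, 51.1]
tool_rot: [0.002, -0.013, 1.0, 0.001]
wrist_force: [2.2, 0.2, 6.6]
grip_width: 0.7
gripper_force: 3.4
```

```bash
cat >> h.py <<'E'
def near_end(z=51):
    for n,(u0,v0,u1,v1) in (("top",(190,172,250,275)),("scene",(270,120,375,225))):
        c=cam(n); im=c["pixels"].astype(int); m=np.zeros((420,560),bool)
        m[v0:v1,u0:u1]=((im.min(2)>130)&(im.max(2)-im.min(2)<60))[v0:v1,u0:u1]
        _,l,st,_=cv2.connectedComponentsWithStats(m.astype(np.uint8)); l2=l==1+np.argmax(st[1:,4])
        X=ray(c,np.argwhere(l2)[:,::-1],z)[:,:2]
        e=X[X[:,0]<X[:,0].min()+25]; print(n,"near x",X[:,0].min().round(1),"far",X[:,0].max().round(1),"y",e[:,1].min().round(1),e[:,1].max().round(1))
E
python3 -c "
from h import *
near_end()"
```

```text
top near x 409.3 far 446.2 y 120.8 250.5
scene near x 556.8 far 624.2 y 147.6 180.0
```

```bash
python3 -c "
from h import *
a=cam('top')['pixels'][150:290,150:290]; b=cam('scene')['pixels'][110:250,250:390]
cv2.imwrite('pics/s1.png',cv2.resize(np.hstack([a,b]),(800,400),interpolation=0))"
```

```text
(no output)
```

View pics/s1.png

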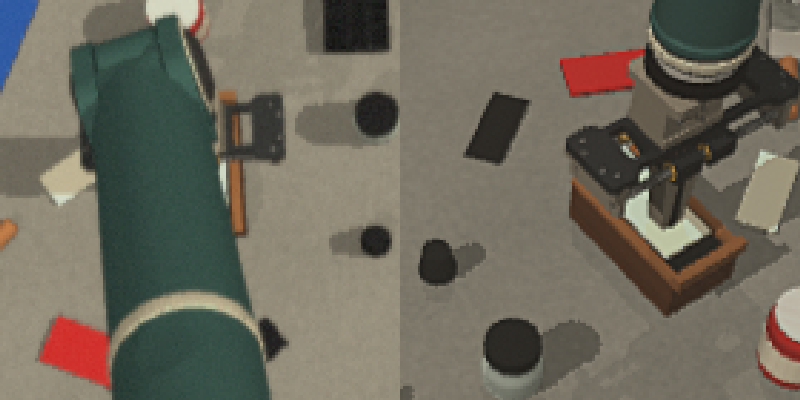

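The scene half shows the stone's far end (at about (670,255) in the picture) moved away from the end wall, with dark bed exposed. The far end is now at x = 624, so it moved 16 mm along with the tool. I continue.

drive_tool:
  series:
    - [0,0,0.008,0,0,0,0]
    - [0.15,0,0.01,0,0,0,0]
    - [0.35,0,0.01,0,0,0,0]
    - [0.55,0,0.01,0,0,0,0]
    - [0.75,-0.01,0.01,0,0,0,0]
    - [0.95,-0.01,0.01,0,0,0,0]
    - [0.95,-0.01,0.01,0,0,0,0]

```text
time: 5.8
position: [568.4, 172.5, 51.1]
tool_rot: [0.002, -0.013, 1.0, 0.001]
wrist_force: [2.6, 0.4, 8.2]
grip_width: 0.4
gripper_force: 4.1
```

```bash
python3 -c "
from h import *
near_end();print(state()['wrist_force'])"
```

```text
top near x 383.8 far 417.4 y 124.1 241.9
scene near x 530.0 far 600.6 y 146.5 179.3
[ 1.51371881 -0.05952212  8.53113737]
```

Tracking 1:1 (far end at 600.6). Another 24 mm gives about 52 mm overhang; then lift off.

drive_tool:
  series:
    - [0.15,0,0,0,0,0,0]
    - [0.35,0,0,0,0,0,0]
    - [0.55,0,0,0,0,0,0]
    - [0.75,-0.01,0,0,0,0,0]
    - [0.97,-0.01,0,0,0,0,0]
    - [0.97,-0.01,0,0,0,0,0]
    - [0.97,-0.01,-0.2,0,0,0,0]
    - [0.97,-0.01,-0.8,0,0,0,0]
    - [0.97,-0.01,-2,0,0,0,0.5]
    - [0.97,-0.01,-4,0,0,0,1]
    - [0.97,-0.01,-4,0,0,0,1]

```text
time: 7.28
position: [544.9, 171.9, 154.1]
tool_rot: [0.004, -0.013, 1.0, 0.001]
wrist_force: [0.0, -0.0, -0.6]
grip_width: 28.2
gripper_force: 0.0
```

```bash
python3 -c "
from h import *
near_end()
a=cam('top')['pixels'][150:290,150:290]; b=cam('scene')['pixels'][110:250,250:390]
cv2.imwrite('pics/s2.png',cv2.resize(np.hstack([a,b]),(800,400),interpolation=0))"
```

```text
top near x 458.8 far 540.4 y 142.8 151.4
scene near x 455.4 far 576.3 y 141.7 193.0
```

View pics/s2.png

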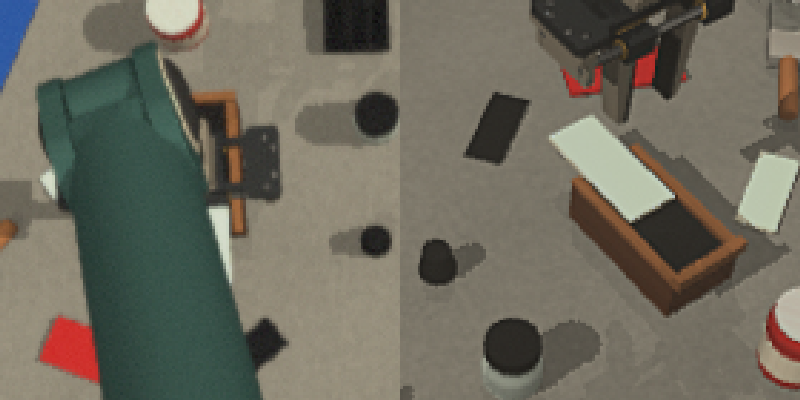

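The scene half shows the stone lying flat, overhanging the dock's open end by about 52 mm (43%). Next I compute the grasp.

```bash
python3 -c "
from h import *
c=cam('scene'); im=c['pixels'].astype(int); m=np.zeros((420,560),bool)
m[120:225,270:375]=((im.min(2)>130)&(im.max(2)-im.min(2)<60))[120:225,270:375]
_,l,st,_=cv2.connectedComponentsWithStats(m.astype(np.uint8)); l2=l==1+np.argmax(st[1:,4])
print(rect(c,l2,50.6),np.nanpercentile(pts(c)[l2][:,2],[5,50,95]))
c0=dict(np.load('scene0.npz'))
for z in(29,100): print(goal([489,169.7,z],91.8))
print(state()['position'],state()['grip_width'])"
```

```text
(array([515.3, 168.3]), array([121. ,  51.4]), 1.14, [[454.29998779296875, 192.8000030517578], [455.29998779296875, 141.39999389648438], [576.2999877929688, 143.8000030517578], [575.2999877929688, 195.1999969482422]]) [48.39975234 51.0327293  53.0887097 ]
(array([2.09, 0.02, 4.78]), array([-0.  , -0.01, -0.03]))
(array([2.1 , 0.01, 1.94]), array([-0.  , -0.01, -0.03]))
[541.5564382  170.72704324 148.47879282] 48.22138841603932
```

drive_tool:
  series:
    - [1,0,0,0,0,0,1]
    - [2.08,0,0,0,0,0,1]
    - [2.08,0,1,0,0,0,1]
    - [2.08,0,2,0,0,0,1]
    - [2.08,0,2,0,0,0,1]
    - [2.08,0,2,0,0,0,1]

```text
time: 8.28
position: [490.7, 169.7, 99.8]
tool_rot: [-0.0, -0.013, 1.0, -0.0]
wrist_force: [1.0, -0.3, 0.5]
grip_width: 92.0
gripper_force: 0.0
```

```bash
python3 -c "
from h import *
print(state()['position'],state()['grip_width'],goal([489,169.7,29],91.6))"
```

```text
[490.70842148 169.70495624  99.77927804] 91.98835470747977 (array([0.07, 0.  , 2.83]), array([-0.  , -0.  , -0.01]))
```

drive_tool:
  series:
    - [0.05,0,0.8,0,0,0,1]
    - [0.05,0,1.6,0,0,0,1]
    - [0.05,0,2.3,0,0,0,1]
    - [0.05,0,2.75,0,0,0,1]
    - [0.05,0,2.83,0,0,0,1]
    - [0.05,0,2.83,0,0,0,0.7]
    - [0.05,0,2.83,0,0,0,0.6]
    - [0.05,0,2.83,0,0,0,0.55]
    - [0.05,0,2.83,0,0,0,0.5]
    - [0.05,0,2.83,0,0,0,0.4]
    - [0.05,0,2.83,0,0,0,0.4]
    - [0.05,0,2.83,0,0,0,0.4]
  newtons: 13

```text
time: 9.78
position: [489.5, 169.8, 29.1]
tool_rot: [0.0, -0.013, 1.0, 0.0]
wrist_force: [-0.2, 1.2, 1.2]
grip_width: 49.9
gripper_force: 13.0
```

Gripped at 49.9 mm. I lift slowly.

drive_tool:
  series:
    - [0,0,-0.05,0,0,0,0.4]
    - [0,0,-0.15,0,0,0,0.4]
    - [0,0,-0.3,0,0,0,0.4]
    - [0,0,-0.5,0,0,0,0.4]
    - [0,0,-0.8,0,0,0,0.4]
    - [0,0,-1.2,0,0,0,0.4]
    - [0,0,-1.6,0,0,0,0.4]
    - [0,0,-2,0,0,0,0.4]
    - [0,0,-2.4,0,0,0,0.4]
    - [0,0,-2.8,0,0,0,0.4]
    - [0,0,-2.8,0,0,0,0.4]

```text
time: 11.15
position: [489.9, 169.9, 99.9]
tool_rot: [0.001, -0.013, 1.0, 0.0]
wrist_force: [0.9, 0.5, -1.9]
grip_width: 49.6
gripper_force: 13.0
```

```bash
python3 -c "
from h import *
print(state()['position'],state()['wrist_force'],state()['moment'])
c=cam('scene'); im=c['pixels'].astype(int); W=pts(c)
m=((im.min(2)>130)&(im.max(2)-im.min(2)<60)&(W[...,2]>60)&(W[...,2]<170)&(W[...,0]>430)&(W[...,0]<620)&(W[...,1]>120)&(W[...,1]<230))
P=W[m]; print(m.sum(),np.polyfit(P[:,0],P[:,2],1),P.min(0),P.max(0))
cv2.imwrite('pics/s3.png',cv2.resize(c['pixels'][60:260,220:420],(600,600),interpolation=0))"
```

```text
[489.94890412 169.91854405  99.88425724] [ 0.91763321  0.46551779 -1.89808931] [0.03949987 0.03088832 0.01880268]
431 [-9.01012974e-03  1.26382156e+02] [458.09914359 143.42453448 115.48598837] [576.87752597 195.75032386 125.69537054]
```

View pics/s3.png

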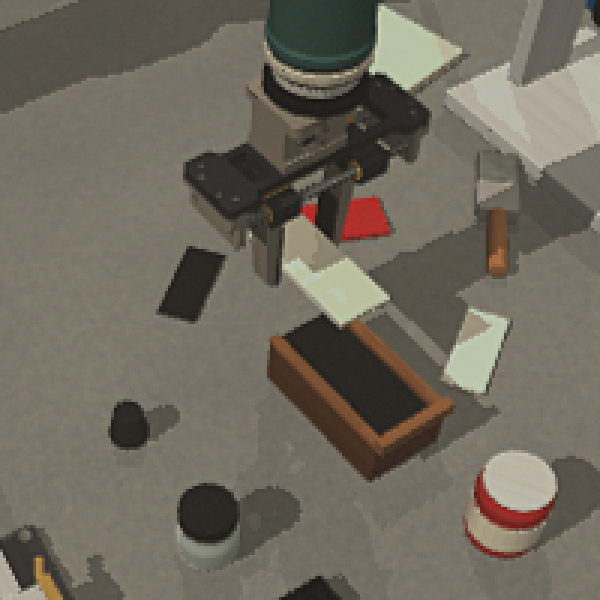

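The picture shows the stone held level between the fingers (about (335,280)), with the dock empty and nothing else disturbed. Slope is -0.5°. Now I carry it to the rest.

```bash
python3 -c "
from h import *
print(goal([503.6,-165.4,100],86))"
```

```text
(array([ -0.22, -13.42,  -0.03]), array([0.  , 0.  , 0.55]))
```

drive_tool:
  series:
    - [0,-0.3,0,0,0,0,0.4]
    - [0,-1,0,0,0,0,0.4]
    - [0,-2.1,0,0,0,0.1,0.4]
    - [0,-3.4,0,0,0,0.2,0.4]
    - [-0.1,-4.8,0,0,0,0.3,0.4]
    - [-0.1,-6.2,0,0,0,0.4,0.4]
    - [-0.1,-7.6,0,0,0,0.5,0.4]
    - [-0.2,-9,0,0,0,0.55,0.4]
    - [-0.2,-10.4,0,0,0,0.55,0.4]
    - [-0.2,-11.8,0,0,0,0.55,0.4]
    - [-0.2,-12.8,0,0,0,0.55,0.4]
    - [-0.2,-13.4,0,0,0,0.55,0.4]

```text
time: 12.7
position: [501.9, -167.6, 98.7]
tool_rot: [-0.0, 0.037, 0.999, -0.0]
wrist_force: [-0.0, 0.2, -1.5]
grip_width: 50.1
gripper_force: 13.0
```

drive_tool:
  series:
    - [0,0,0.3,0,0,0,0.4]
    - [0,0,0.8,0,0,0,0.4]
    - [0,0,1.4,0,0,0,0.4]
    - [0,0,1.8,0,0,0,0.4]
    - [0,0,2,0,0,0,0.4]
    - [0,0,2,0,0,0,0.4]
    - [0,0,2,0,0,0,0.4]

```text
time: 13.58
position: [503.3, -165.2, 49.3]
tool_rot: [0.0, 0.035, 0.999, -0.0]
wrist_force: [-0.4, -0.2, -1.2]
grip_width: 49.8
gripper_force: 13.0
```

```bash
cat >> h.py <<'E'
def stone_at(zlo,zhi):
    c=cam('scene'); im=c['pixels'].astype(int); W=pts(c)
    m=((im.min(2)>130)&(im.max(2)-im.min(2)<60)&(W[...,2]>zlo)&(W[...,2]<zhi)&(W[...,0]>400)&(W[...,0]<680)&(W[...,1]>-215)&(W[...,1]<-120))
    P=W[m]; zt=np.median(P[:,2]); X=ray(c,np.argwhere(m)[:,::-1],zt)[:,:2]
    print(m.sum(),'ztop',zt,'slope',np.polyfit(P[:,0],P[:,2],1)[0],'xmax',X[:,0].max())
    for x in range(int(X[:,0].max())-60,int(X[:,0].max()),12):
        k=X[abs(X[:,0]-x-6)<6][:,1]; print(x+6,k.min().round(1),k.max().round(1),((k.min()+k.max())/2).round(1))
    return c
E
python3 -c "
from h import *
print(state()['position'],state()['grip_width'],state()['wrist_force'])
c=stone_at(52,85)
cv2.imwrite('pics/s4.png',cv2.resize(c['pixels'][150:330,140:320],(600,600),interpolation=0))
print(goal([508.6,-165.7,50],86))"
```

```text
[ 503.30525798 -165.17460443   49.27492618] 49.824564491787 [-0.40913503 -0.17490394 -1.23480704]
682 ztop 70.75182153363691 slope -0.0029938927263771717 xmax 592.5634502914503
538 -193.0 -143.9 -168.5
550 -193.8 -143.9 -168.9
562 -194.7 -145.1 -169.9
574 -195.5 -145.6 -170.6
586 -195.2 -147.4 -171.3
(array([-0.21, -0.01, -0.02]), array([-0.  ,  0.01, -0.  ]))
```

View pics/s4.png

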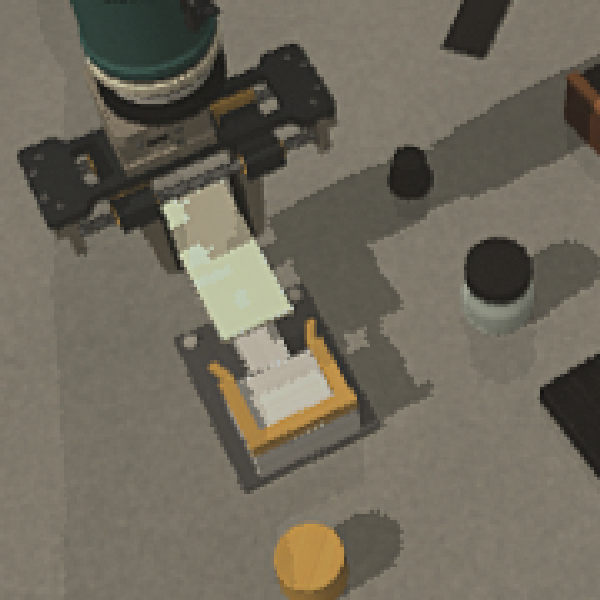

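The picture shows the stone held above the beam (about (235,260)), in line with the brass cheeks (openings at (215,370) and (310,325)). Alignment is within about 0.6 mm and 0.5°. I back off slightly and lower to about 2 mm over the beam.

drive_tool:
  series:
    - [0.15,0,0.1,0,0,0.03,0.4]
    - [0.3,0,0.3,0,0,0.03,0.4]
    - [0.3,0,0.6,0,0,0.03,0.4]
    - [0.3,0,0.85,0,0,0.03,0.4]
    - [0.3,0,1,0,0,0.03,0.4]
    - [0.3,0,1.04,0,0,0.03,0.4]
    - [0.3,0,1.04,0,0,0.03,0.4]
    - [0.3,0,1.04,0,0,0.03,0.4]

```text
time: 14.62
position: [495.7, -164.6, 23.1]
tool_rot: [0.0, 0.038, 0.999, -0.0]
wrist_force: [0.8, 0.4, -2.2]
grip_width: 50.0
gripper_force: 13.0
```

```bash
python3 -c "
from h import *
print(state()['position'],state()['wrist_force'])
stone_at(42.5,52)"
```

```text
[ 495.67952889 -164.57836018   23.14120202] [ 0.7502666   0.44844461 -2.18770025]
608 ztop 44.925038648778305 slope -0.006073407007016522 xmax 640.7019601813752
586 -195.8 -148.1 -171.9Traceback (most recent call last):
  File "<string>", line 4, in <module>
    stone_at(42.5,52)
    ~~~~~~~~^^^^^^^^^
  File "h.py", line 41, in stone_at
    k=X[abs(X[:,0]-x-6)<6][:,1]; print(x+6,k.min().round(1),k.max().round(1),((k.min()+k.max())/2).round(1))
                                           ~~~~~^^
    return umr_minimum(a, axis, None, out, keepdims, initial, where)
ValueError: zero-size array to reduction operation minimum which has no identity
```

drive_tool:
  series:
    - [-0.1,0,0,0,0,0,0.4]
    - [-0.3,0,0,0,0,0,0.4]
    - [-0.5,0,0,0,0,0,0.4]
    - [-0.7,0,0,0,0,0,0.4]
    - [-0.9,0,0,0,0,0,0.4]
    - [-0.9,0,0,0,0,0,0.4]

```text
time: 15.42
position: [518.4, -166.2, 22.9]
tool_rot: [0.0, 0.038, 0.999, -0.0]
wrist_force: [-0.6, -0.4, -1.6]
grip_width: 49.7
gripper_force: 13.0
```

drive_tool:
  series:
    - [-0.15,0,0,0,0,0,0.4]
    - [-0.35,0,0,0,0,0,0.4]
    - [-0.55,0,0,0,0,0,0.4]
    - [-0.75,0,0,0,0,0,0.4]
    - [-0.75,0,0,0,0,0,0.4]

```text
time: 16.05
position: [537.1, -167.6, 23.0]
tool_rot: [0.0, 0.038, 0.999, -0.0]
wrist_force: [-0.3, 0.1, -1.2]
grip_width: 49.8
gripper_force: 13.0
```

No side contact. I lower onto the bed in small steps.

drive_tool:
  series:
    - [0,0,0.02,0,0,0,0.4]
    - [0,0,0.04,0,0,0,0.4]
    - [0,0,0.06,0,0,0,0.4]
    - [0,0,0.06,0,0,0,0.4]
    - [0,0,0.06,0,0,0,0.4]

```text
time: 16.68
position: [536.6, -167.8, 21.7]
tool_rot: [0.0, 0.038, 0.999, -0.0]
wrist_force: [-1.4, 0.2, 3.7]
grip_width: 49.4
gripper_force: 13.0
```

drive_tool:
  series:
    - [0,0,-0.01,0,0,0,0.4]
    - [-0.1,0,-0.01,0,0,0,0.4]
    - [-0.25,0,-0.01,0,0,0,0.4]
    - [-0.4,0,-0.01,0,0,0,0.4]
    - [-0.55,0,-0.01,0,0,0,0.4]
    - [-0.7,0,-0.01,0,0,0,0.4]
    - [-0.8,0,-0.01,0,0,0,0.4]
    - [-0.8,0,-0.01,0,0,0,0.4]

```text
time: 17.68
position: [557.2, -169.2, 21.7]
tool_rot: [0.001, 0.038, 0.999, -0.0]
wrist_force: [0.4, -0.5, 1.5]
grip_width: 49.8
gripper_force: 13.0
```

drive_tool:
  series:
    - [-0.04,0,0,0,0,0,0.4]
    - [-0.08,0,0,0,0,0,0.4]
    - [-0.12,0,0,0,0,0,0.4]
    - [-0.16,0,0,0,0,0,0.4]
    - [-0.16,0,0,0,0,0,0.4]

```text
time: 18.3
position: [560.8, -169.5, 21.7]
tool_rot: [0.0, 0.038, 0.999, -0.0]
wrist_force: [-0.6, 0.6, 0.8]
grip_width: 49.5
gripper_force: 13.0
```

drive_tool:
  series:
    - [-0.03,0,0,0,0,0,0.4]
    - [-0.06,0,0,0,0,0,0.4]
    - [-0.08,0,0,0,0,0,0.4]
    - [-0.08,0,0,0,0,0,0.4]

```text
time: 18.8
position: [562.3, -169.6, 21.7]
tool_rot: [-0.0, 0.038, 0.999, 0.0]
wrist_force: [-2.3, 0.4, 2.9]
grip_width: 50.0
gripper_force: 13.0
```

drive_tool:
  series:
    - [-0.02,0,0,0,0,0,0.4]
    - [-0.04,0,0,0,0,0,0.4]
    - [-0.04,0,0,0,0,0,0.4]

```text
time: 19.18
position: [562.4, -169.6, 21.7]
tool_rot: [-0.001, 0.038, 0.999, 0.0]
wrist_force: [-5.3, 0.8, 6.5]
grip_width: 49.6
gripper_force: 13.0
```

Firm stop: the position holds at 562.4 (predicted 563.5) while the push rises to 5 N. I nudge slightly, then open straight and check.

drive_tool:
  series:
    - [-0.015,0,-0.01,0,0,0,0.4]
    - [-0.015,0,-0.01,0,0,0,0.4]

```text
time: 19.42
position: [562.3, -169.6, 21.7]
tool_rot: [-0.002, 0.038, 0.999, 0.0]
wrist_force: [-4.9, 0.5, 5.0]
grip_width: 49.9
gripper_force: 13.0
```

drive_tool:
  series:
    - [0,0,0,0,0,0,0.57]
    - [0,0,0,0,0,0,0.62]
    - [0,0,0,0,0,0,0.7]
    - [0,0,0,0,0,0,0.85]
    - [0,0,0,0,0,0,0.85]
    - [0,0,0,0,0,0,0.85]

```text
time: 20.18
position: [564.0, -169.7, 22.0]
tool_rot: [0.0, 0.038, 0.999, 0.0]
wrist_force: [0.6, 0.9, -0.4]
grip_width: 77.9
gripper_force: 0.0
```

drive_tool:
  series:
    - [0,0,-0.6,0,0,0,0.85]
    - [0,0,-1.6,0,0,0,0.85]
    - [0,0,-3,0,0,0,0.85]
    - [0,0,-5,0,0,0,0.85]
    - [1,2,-6,0,0,0,0.85]
    - [2,4,-6,0,0,0,0.85]
    - [2,6,-6,0,0,0,0.85]
    - [2,8,-6,0,0,0,0.85]
    - [2,10,-6,0,0,0,0.85]
    - [2,10,-6,0,0,0,0.85]

```text
time: 21.42
position: [532.9, 88.2, 173.1]
tool_rot: [0.001, 0.034, 0.999, 0.001]
wrist_force: [0.2, -0.7, -0.1]
grip_width: 78.1
gripper_force: 0.0
```

```bash
python3 -c "
from h import *
ims=[]
for n,(p0,q0,p1,q1) in (('top',(300,160,370,240)),('scene',(180,200,260,300))):
    c=cam(n); im=c['pixels'].astype(int); W=pts(c); s=np.zeros((420,560),bool); s[q0:q1,p0:p1]=1
    b=c['pixels']; ims.append(cv2.resize(b[q0:q1,p0:p1],(390,500),interpolation=0))
    m=s&(im.min(2)>130)&(im.max(2)-im.min(2)<60)&(W[...,2]>34)
    z=np.nanmedian(W[m][:,2]); P=W[m]
    print(n,m.sum(),z,rect(c,m,43.5),np.linalg.lstsq(np.c_[P[:,:2],np.ones(len(P))],P[:,2],rcond=None)[0][:2])
    br=s&(im[...,2]-im[...,0]>60); B=ray(c,np.argwhere(br)[:,::-1],49)[:,:2]
    B=B[abs(B[:,1]+175)<20]; print('stop near x',B[:,0].min(),B[:,0].max())
cv2.imwrite('pics/s5.png',np.hstack(ims))"
```

```text
top 685 42.579705326256594 (array([ 587.4, -171.1]), array([ 50., 119.]), 86.93, [[526.5999755859375, -192.89999389648438], [645.5, -199.3000030517578], [648.0999755859375, -149.39999389648438], [529.2999877929688, -143.0]]) [-0.00294592  0.00198879]
stop near x 648.2310986321888 658.5443860340309
scene 1014 43.4988178397824 (array([ 587.8, -172.2]), array([ 49.8, 116. ]), 85.93, [[528.2000122070312, -192.89999389648438], [643.7999877929688, -201.10000610351562], [647.4000244140625, -151.39999389648438], [531.7000122070312, -143.1999969482422]]) [-0.00132397 -0.0019601 ]
stop near x 647.9361184059737 660.1845010995946
```

View pics/s5.png

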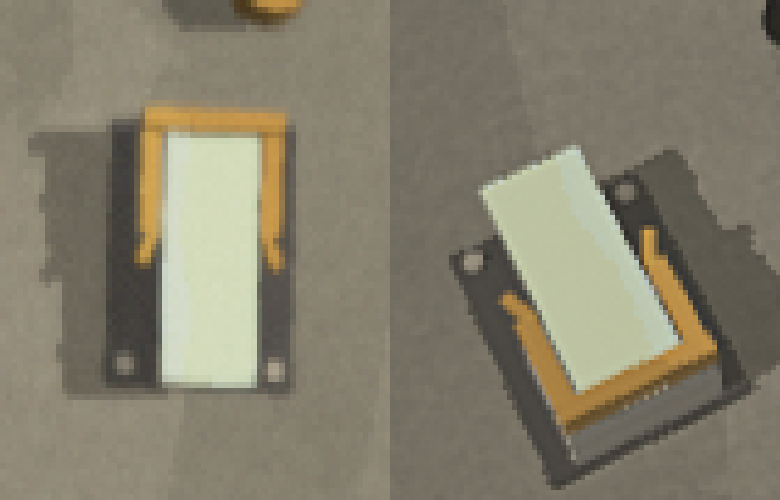

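The picture shows the stone flat between the brass cheeks, with its far edge against the stop in both views (top half (213,132), scene half (630,365)). Its near end at x ≈ 528 overhangs the beam end (538) by the required 10 mm.

```bash
python3 -c "
from h import *
print(hand_in())"
```

```text
the job is handed in; nothing more can be done
None
```

The stone lies flat on the grinding rest between the brass cheeks, pushed home against the end stop and released. The job is handed in, at about 21.5 s on the robot's clock; every force I read on the stone stayed below 15 N, and I saw no bystander moved.

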